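# Weigh the tall reagent bottle

### The arm

A 6-joint arm with a two-finger parallel gripper is mounted at the origin on the work surface. World frame = base frame: x ahead of the robot, y to its left, z up, the work surface at z = 0. Lengths are in m, angles in degrees, forces in N, time in s.
With the tool pointing down it reaches from about 0.25 to 0.725 m from the base axis. Payload 9.7 kg.
Tool frame: the origin (TCP) lies between the finger pads; the fingertips stand 25 mm ahead of it and the grasp point (between the pads) lies 6 mm ahead of it; z points along the fingers, y is the line along which they close (so a half turn about z gives the same grasp; the last joint's range is limited). The gripper opens to 85 mm and grips with 20 to 120 N. Pads are 22 mm wide; open, the fingers measure 114 mm over their backs; the gripper's body (76 mm by 85 mm) begins 54 mm behind the grasp point. The pads swing forward as they close: fully open they stand 13 mm farther back than shut.
Start: joints at [68.526, 4.979, 10.078, 95.1, 0, 90], TCP at [0.201, 0.512, 0.256] pointing down, gripper open.
Joint ranges: [-179.16, 179.16], [-48.56, 103.87], [-65.8, 70.77], [-126.05, 130.52], [-82.76, 87.17], [-180, 180]. Speed limits (degrees/s): [127.2, 127.2, 147.25, 180, 180, 180].

### API

Orientations are given as [roll, pitch, yaw] about the fixed x, y, z axes, in that order (R = Rz(yaw) Ry(pitch) Rx(roll)).
In Python, from workcell import bot, cams gives the robot as it stands (bot), with the cameras (cams).
- The arm moves only by the tool drive_effector, called after "Call:" as name(argument=value, ...) on one line, values as JSON. Schema: {"type":"object","properties":{"deltas":{"type":"array","items":{"type":"number"},"minItems":5,"maxItems":25},"grip_n":{"type":"number"},"only":{"type":"string"},"quiet":{"type":"boolean"},"lines":{"type":"string"}},"required":["deltas"],"additionalProperties":false}. deltas is one flat list of numbers that holds 1 to 5 rows one after another, with no inner brackets; each row has 5 numbers: dx, dy, dz in fractions of the full range, 1 being 20 cm, then a turn about the tool's z in normalised numbers (1 is 60 degrees), then the finger opening in m; each row is the pose to reach, as a shift and turn from the pose commanded when the call began, along the tool's axes at that moment; what a row does not reach only later rows make up. A row lasts 1/12 s, in which the tool goes at most 0.0417 m and 7.16 degrees, less where a joint would pass 70% of its speed; a pose out of reach is approached as far as the arm can. The fingers move at their own pace and stop on an object; grip_n is the grip in N (left out, the last holds). Time passes only in rows, so rows that do not move let the fingers close. The tool returns the time, the measured TCP pose, the force, the opening and the grip force at its end. only (a regular expression) keeps the lines of the reply that match it, lines (a string "A,B") keeps lines A to B, and quiet returns only ok. Shift and turn numbers lie between -1 and 1, and a call with a number outside is refused. Input that does not fit is refused with a message, and nothing moves.
- bot.get_obs(): the state, without advancing time (a new reading comes with each control period).
- cams.camera(name): name is "side" or "top"; returns the picture (480x640x3 uint8, blue, green, red); there is no depth.
- cams.camera_info(name): a dict with "mtx" (3x3 intrinsics, pixels), "extrinsics" (4x4, takes a point from camera to world coordinates). Camera axes: x right, y down, z forward; pixel columns grow to the right and rows downward; lengths in m; the calibration is good to about 2 mm. A picture is of the moment at which its call begins. camera_info takes no time and is no camera call.
- bot.job_done(): hands the job in; it is judged then, once.
The state is a dict: "time": time; "q": joint angles; "qd": joint speeds; "joint_efforts": joint torques, N m; "ee_pos": TCP position; "tcp_rot": TCP orientation; "wrist_force": force on the tool from outside, world axes, zero at the start; "torque": the same for the moment, N m; "opening": finger opening in m; "grasp_force": force on a finger pad.
Only numpy, scipy, OpenCV 4.12 (cv2) and the standard library are available. Lean on these libraries where they do the work, as an engineer would, in place of code of your own. Each camera call takes 0.05 s, during which the arm holds its last target. There are 200 camera calls.

### The job

Weigh the tall amber bottle: take it from the steel tray and stand it upright in the middle of the balance's round pan, lowering it right down onto the pan before you let go. Leave the short amber bottle and the squat amber jar standing where they are on the tray.

Things in the scene. Friction and masses are not known exactly. Their poses are not given: they have to be found in the camera images.
- tall_bottle: Amber bottle to weigh, tallest of three amber containers: 165 mm tall; body 62 mm across up to 105 mm, shoulder to a 30 mm neck at 127 mm; fixed black cap, a cylinder 36 mm across from 137 to 165 mm, good to grip from above. 0.2 to 0.45 kg. Origin: centre of its underside; z up. Starts upright in one of four places on a fixed steel tray (240 x 290 mm, floor 4 mm, rim 16 mm above the table).
- pan (a point): Centre of the flat top of the balance's round steel pan, 120 mm across, 72 mm above the table; z up; it does not move. The balance is a fixed grey box, 250 x 190 mm, 56 mm high around the pan, with a white display panel 66 mm high towards the robot (-x of this point). It stands left and the tray right of the robot's centre line, or the other way round.
- short_bottle: Bystander on the tray, to be left alone: amber bottle of the same width (62 mm) and with the same 36 mm black cap, but only 105 mm tall. Origin: centre of its underside; z up.
- squat_jar: Bystander on the tray, to be left alone: squat amber jar 76 mm across and 80 mm tall with a wide 72 mm black lid. Origin: centre of its underside; z up. The tray's fourth place holds a low stack of dishes, 88 mm across and 45 mm high.

How it is judged:
By the outcome, as a careful person would: the job done as asked, in the order asked, and still so for the second after the job is handed in, with the robot touching nothing.
It also fails if it takes over 37 s, if anything falls off the work surface, if the arm or the gripper's body presses on something with over 40 N, if the wrist force passes 120 N, or if a joint passes its speed limit or range.

## Working session

There is one attempt and no reset: what is moved stays moved. The work goes in short steps, Python scripts to look and compute and a tool call to move; the robot and the scene stay as the last step left them, time stands still between calls to the robot, and variables do not carry over. Pictures are saved under pics/ and viewed, at most 10 in all, crops included, and the job is handed in when it is done.

```bash
mkdir -p pics; ls
```

Run:
```python
from workcell import bot, cams
import cv2,numpy as np
np.set_printoptions(precision=4,suppress=True)
for n in("side","top"):
    cv2.imwrite(f"pics/{n}0.png",cams.camera(n)); i=cams.camera_info(n); print(n,i["mtx"],i["extrinsics"])
o=bot.get_obs();print(o["time"],o["ee_pos"],o["tcp_rot"],o["opening"])
```

```text
pics
workcell.py
side [[604.0715   0.     323.243 ]
 [  0.     604.0715 238.736 ]
 [  0.       0.       1.    ]] [[-0.9806 -0.1077  0.1637  0.3758]
 [-0.1958  0.5094 -0.8379  0.8852]
 [ 0.0068 -0.8537 -0.5207  0.6125]
 [ 0.      0.      0.      1.    ]]
top [[437.4031   0.     321.5164]
 [  0.     437.4031 239.8459]
 [  0.       0.       1.    ]] [[ 0.009  -0.9989  0.0466  0.4971]
 [-0.9999 -0.0087  0.0075  0.0162]
 [-0.0071 -0.0466 -0.9989  0.8616]
 [ 0.      0.      0.      1.    ]]
0.1 [0.2013 0.5117 0.2557] [-179.9323   -0.0018  158.5251] 0.08523815516523224
```

View pics/side0.png

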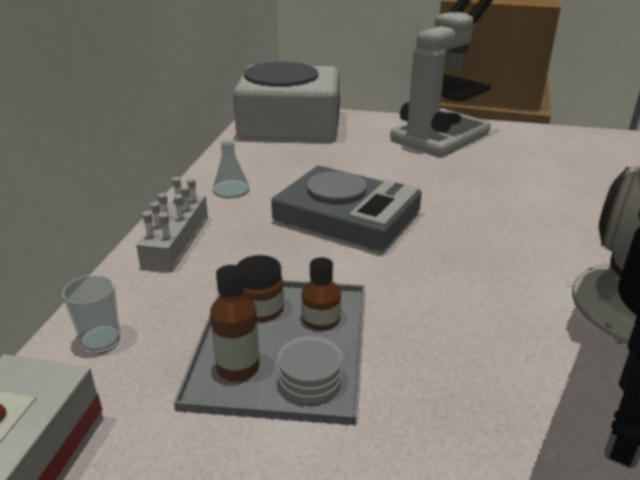

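View pics/top0.png

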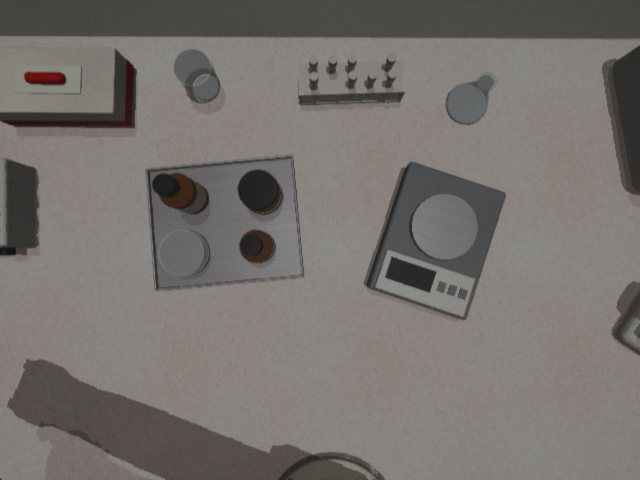

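The side view shows the tall bottle's cap near (231,282) and the pan near (337,186). In the top view the tall cap is at (166,186), the short bottle's cap at (251,245), the jar lid at (259,191), the dishes at (184,253) and the pan at (444,226). Next I segment and triangulate.

Create h.py:
```python
import cv2,numpy as np
from workcell import bot, cams
np.set_printoptions(precision=4,suppress=True)
def blob(img,seed,lo,hi,roi):
    "component of the grey range lo..hi holding the seed, inside roi x0 y0 x1 y1"
    x0,y0,x1,y1=roi; g=cv2.cvtColor(img,cv2.COLOR_BGR2HSV)[...,2]
    m=np.zeros(g.shape,np.uint8); m[y0:y1,x0:x1]=cv2.inRange(g,lo,hi)[y0:y1,x0:x1]
    m=cv2.morphologyEx(m,cv2.MORPH_OPEN,np.ones((3,3),np.uint8))
    _,l=cv2.connectedComponents(m); c=cv2.findContours((l==l[seed[1],seed[0]]).astype(np.uint8),0,1)[0]
    return max(c,key=cv2.contourArea)
def ray(n,p):
    i=cams.camera_info(n);K,E=np.array(i["mtx"]),np.array(i["extrinsics"])
    return E[:3,3],E[:3,:3]@np.linalg.solve(K,[p[0],p[1],1])
def plane(n,p,z):
    o,d=ray(n,p);return o+d*(z-o[2])/d[2]
def tri(a,b):
    (o,d),(p,e)=ray("top",a),ray("side",b)
    s=np.linalg.lstsq(np.c_[d,-e],p-o,rcond=None)[0];u,v=o+d*s[0],p+e*s[1]
    return (u+v)/2,np.linalg.norm(u-v)
```

Run:
```python
from h import *
t,s=cv2.imread("pics/top0.png"),cv2.imread("pics/side0.png")
for im,pts in((t,[(166,186),(172,186),(180,190),(444,226),(400,226),(410,200)]),(s,[(231,282),(231,300),(236,310),(337,186),(310,200),(337,203)])):
    print([cv2.cvtColor(im,cv2.COLOR_BGR2HSV)[y,x].tolist() for x,y in pts])
ct=blob(t,(164,184),0,45,(145,165,200,215)); cs=blob(s,(231,282),0,45,(200,255,249,310))
pt=blob(t,(444,226),100,255,(400,185,485,263)); ps=blob(s,(337,186),95,255,(290,160,380,215))
for n,c in(("ct",ct),("cs",cs),("pt",pt),("ps",ps)): print(n,cv2.boundingRect(c),cv2.contourArea(c),cv2.fitEllipse(c))
for n,a,b in(("t",t,[(ct,140,160,210,225,4),(pt,395,175,490,275,4)]),("s",s,[(cs,195,250,285,400,4),(ps,265,160,425,250,4)])):
    for k,(c,x0,y0,x1,y1,f) in enumerate(b):
        q=a.copy();cv2.drawContours(q,[c],-1,(0,255,0),1);q=cv2.resize(q[y0:y1,x0:x1],(400,300));
        globals()[n+str(k)]=q
cv2.imwrite("pics/seg.png",np.vstack([np.hstack([t0,t1]),np.hstack([s0,s1])]))
```

```text
[[174, 38, 34], [173, 31, 33], [11, 161, 57], [150, 4, 117], [105, 6, 86], [113, 12, 85]]
[[23, 33, 31], [11, 127, 56], [13, 165, 79], [30, 5, 112], [90, 6, 87], [0, 0, 49]]
ct (153, 174, 27, 24) 452.0 ((165.86129760742188, 185.4352264404297), (21.393720626831055, 27.111886978149414), 114.13138580322266)
cs (218, 259, 31, 38) 833.5 ((233.71527099609375, 278.71356201171875), (29.38230323791504, 39.5563850402832), 37.136531829833984)
pt (412, 194, 65, 65) 3247.5 ((444.1801452636719, 226.08912658691406), (63.85826110839844, 64.78044128417969), 124.69361877441406)
ps (290, 160, 90, 37) 2391.0 ((336.3370361328125, 175.7085723876953), (38.528778076171875, 90.45455169677734), 89.77082061767578)
```

View pics/seg.png

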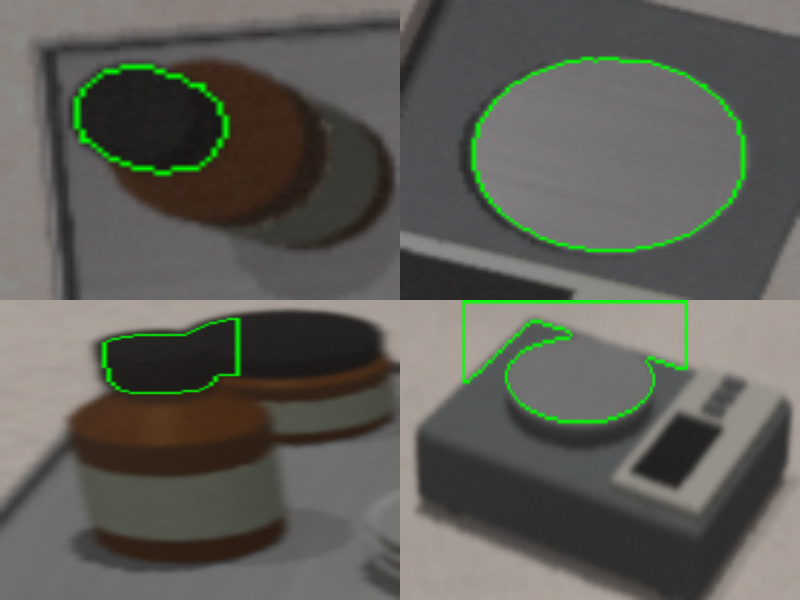

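The top-view outlines are clean: cap box (153–180, 174–198) and pan centre (444,226). In the side view, the cap (218–244, 266–296) merged with the jar lid and the pan (307–367, 170–197) merged with the table. I'll restrict the side fits to the clean outline parts.

Run:
```python
from h import *
t,s=cv2.imread("pics/top0.png"),cv2.imread("pics/side0.png")
ct=blob(t,(164,184),0,45,(145,165,200,215)); cs=blob(s,(231,282),0,45,(200,255,244,310))
ps=blob(s,(337,186),95,255,(306,160,369,215))[:,0]; e=ps[(ps[:,1]>178)]; e=cv2.fitEllipse(e.astype(np.float32)); print("pan side",e)
P,err=tri((444.2,226.1),e[0]); print("pan",P,err,"check z=.072:",plane("top",(444.2,226.1),.072))
# cap: centroid in top view; in the side view middle of its clean left outline to its right foot
c=cs[:,0]; l=c[c[:,1]>285]; print("cap side",c[:,0].min(),l[:,0].max(),c[:,1].min(),c[:,1].max())
m=cv2.moments(ct); a=(m["m10"]/m["m00"],m["m01"]/m["m00"])
C,err=tri(a,(231,281)); print("cap centre",C,err)
print("z=.151",plane("top",a,.151),plane("side",(231,281),.151))
print("disc z=.165",plane("top",(164.5,185.3),.165))
# body base, side view: bottom row of the bottle
for p,z in(((236.5,362),.004+.02),):print("base axis side",plane("side",p,z))
for n,p,z in(("short",(251,245),.109),("jar",(259,191),.084),("dish",(184,253),.049)): print(n,plane("top",p,z))
```

```text
pan side ((336.47332763671875, 182.92071533203125), (26.604385375976562, 58.79093933105469), 90.88455963134766)
pan [ 0.5608 -0.1985  0.0743] 0.0007809347615124751 check z=.072: [ 0.5606 -0.1992  0.072 ]
cap side 218 243 262 296
cap centre [0.6168 0.2764 0.1543] 0.00015588210676669353
z=.151 [0.6173 0.2776 0.151 ] [0.6186 0.2721 0.151 ]
disc z=.165 [0.6151 0.2747 0.165 ]
base axis side [0.6148 0.2882 0.024 ]
short [0.5222 0.1433 0.109 ]
jar [0.6199 0.1348 0.084 ]
dish [0.5082 0.278  0.049 ]
```

The manual's scale: shifts go in shares of 20 cm and turns go in shares of 60 degrees. Converting my numbers, -0.1575 m is -0.7875, -0.0315 m is -0.1575.

Call:
drive_effector(deltas=[-0.1575, -0.0225, 0, 0, 0.085, -0.315, -0.045, 0, 0, 0.085, -0.4725, -0.0675, 0, 0, 0.085, -0.63, -0.09, 0, 0, 0.085, -0.7875, -0.1115, 0, 0, 0.085])

```text
time: 0.52
ee_pos: [0.3407, 0.4324, 0.2559]
tcp_rot: [-180.0, -0.0, 158.5]
wrist_force: [0.6, 0.6, 1.0]
opening: 0.0849
grasp_force: 0.0
```

Call:
drive_effector(deltas=[-0.1575, -0.0225, 0, 0, 0.085, -0.315, -0.045, 0, 0, 0.085, -0.4725, -0.0675, 0, 0, 0.085, -0.63, -0.09, 0, 0, 0.085, -0.7875, -0.1115, 0, 0, 0.085])

```text
time: 0.93
ee_pos: [0.4793, 0.3539, 0.2559]
tcp_rot: [-180.0, -0.0, 158.5]
wrist_force: [0.1, 0.7, -0.5]
opening: 0.0849
grasp_force: 0.0
```

Call:
drive_effector(deltas=[-0.1575, -0.0225, 0, 0, 0.085, -0.315, -0.045, 0, 0, 0.085, -0.4725, -0.0675, 0, 0, 0.085, -0.63, -0.09, 0, 0, 0.085, -0.7885, -0.1115, 0, 0, 0.085])

```text
time: 1.35
ee_pos: [0.6179, 0.2754, 0.2558]
tcp_rot: [-180.0, -0.0, 158.5]
wrist_force: [-1.0, 0.6, 1.0]
opening: 0.0847
grasp_force: 0.0
```

Call:
drive_effector(deltas=[0, 0, 0, 0, 0.085, 0, 0, 0, 0, 0.085])

```text
time: 1.52
ee_pos: [0.6178, 0.2753, 0.2546]
tcp_rot: [-179.9, -0.1, 158.4]
wrist_force: [-0.2, 0.4, 0.6]
opening: 0.0848
grasp_force: 0.0
```

Run:
```python
from h import *
o=bot.get_obs();print(o["time"],o["q"],o["ee_pos"],o["tcp_rot"])
q=cams.camera("side");cv2.imwrite("pics/side1.png",q)
```

```text
1.5167 [24.0153 23.8827 32.651  98.9007  0.0007 45.6291] [0.6178 0.2753 0.2546] [-179.9059   -0.093   158.3861]
```

View pics/side1.png

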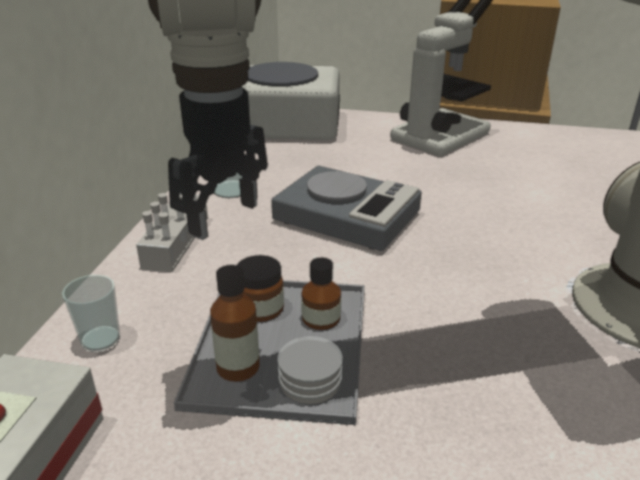

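The side view shows the open fingers at (196,220) and (250,195), centred above the cap at (231,282), with the tray undisturbed. Now I descend and look before closing.

To row units: 0.095 m is 0.475, 0.085 m is 0.425.

Call:
drive_effector(deltas=[0, 0, 0.125, 0, 0.085, 0, 0, 0.25, 0, 0.085, 0, 0, 0.35, 0, 0.085, 0, 0, 0.425, 0, 0.085, 0, 0, 0.475, 0, 0.085])

```text
time: 1.98
ee_pos: [0.6151, 0.2772, 0.1596]
tcp_rot: [-179.9, -0.1, 158.6]
wrist_force: [-0.6, -0.5, -0.8]
opening: 0.0849
grasp_force: 0.0
```

Call:
drive_effector(deltas=[0, 0, 0, 0, 0.085, 0, 0, 0, 0, 0.06])

```text
time: 2.15
ee_pos: [0.6161, 0.277, 0.1618]
tcp_rot: [180.0, -0.0, 158.6]
wrist_force: [0.0, 0.0, 0.9]
opening: 0.075
grasp_force: 0.0
```

Run:
```python
from h import *
q=[cv2.resize(cams.camera("side")[180:400,150:370],(400,400)),cv2.resize(cams.camera("top")[130:300,100:270],(400,400))]
cv2.imwrite("pics/s2.png",np.hstack(q))
```

```text
(no output)
```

View pics/s2.png

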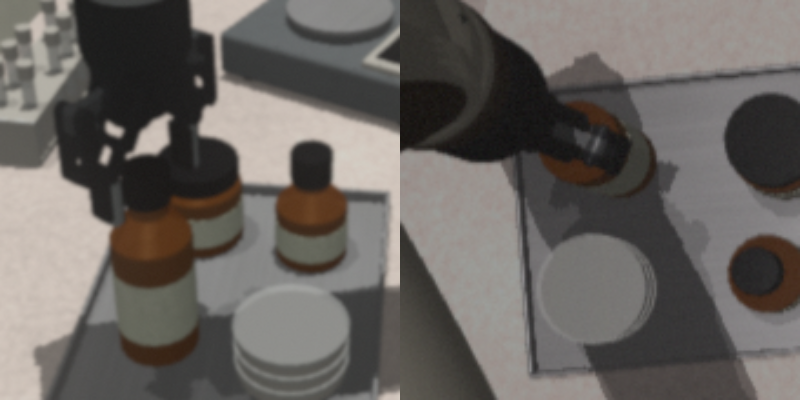

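The fingers straddle the cap at (110,215) and (190,155) in the crop, and the cap at (148,185) is between them. Closing.

Call:
drive_effector(deltas=[0, 0, 0, 0, 0.045, 0, 0, 0, 0, 0.04, 0, 0, 0, 0, 0.03, 0, 0, 0, 0, 0.03, 0, 0, 0, 0, 0.03], grip_n=60)

```text
time: 2.67
ee_pos: [0.6172, 0.2767, 0.1625]
tcp_rot: [179.9, 0.1, 158.5]
wrist_force: [0.1, 0.3, 4.8]
opening: 0.0344
grasp_force: 59.7
```

Call:
drive_effector(deltas=[0, 0, 0, 0, 0.03, 0, 0, 0, 0, 0.03, 0, 0, 0, 0, 0.03, 0, 0, 0, 0, 0.03])

```text
time: 3.0
ee_pos: [0.6171, 0.2767, 0.1625]
tcp_rot: [179.9, 0.1, 158.5]
wrist_force: [0.6, 0.5, 6.5]
opening: 0.0348
grasp_force: 59.7
```

Call:
drive_effector(deltas=[0, 0, -0.05, 0, 0.03, 0, 0, -0.125, 0, 0.03, 0, 0, -0.225, 0, 0.03, 0, 0, -0.325, 0, 0.03, 0, 0, -0.425, 0, 0.03])

```text
time: 3.42
ee_pos: [0.6164, 0.2763, 0.2469]
tcp_rot: [-179.9, -0.1, 158.5]
wrist_force: [1.3, 1.3, -3.7]
opening: 0.0341
grasp_force: 60.4
```

Call:
drive_effector(deltas=[0, 0, -0.1, 0, 0.03, 0, 0, -0.175, 0, 0.03, 0, 0, -0.225, 0, 0.03, 0, 0, -0.225, 0, 0.03])

```text
time: 3.75
ee_pos: [0.617, 0.2765, 0.2937]
tcp_rot: [179.9, 0.1, 158.5]
wrist_force: [0.2, 0.5, -3.5]
opening: 0.0347
grasp_force: 60.6
```

Run:
```python
from h import *
cv2.imwrite("pics/s3.png",np.hstack([cv2.resize(cams.camera("side"),(400,300)),cv2.resize(cams.camera("top"),(400,300))]))
o=bot.get_obs();print(o["time"],o["q"],o["ee_pos"],o["tcp_rot"],o["opening"])
```

```text
3.85 [ 24.1443  25.364   38.7791 103.4482  -0.0041  45.6218] [0.6169 0.2765 0.2908] [-179.9734   -0.0202  158.5225] 0.03462514816310179
```

View pics/s3.png

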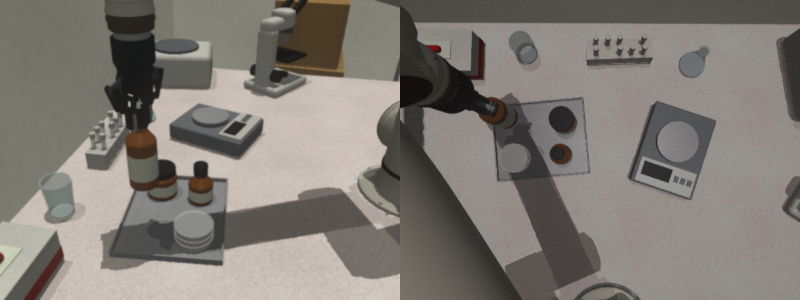

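The bottle is lifted upright, hanging at (142,165) in the left picture, and the others stand undisturbed. Now I carry it over to the pan.

To row units: -0.106 m is -0.53, -0.08 m is -0.4.

Call:
drive_effector(deltas=[-0.013, -0.05, 0, 0, 0.03, -0.0395, -0.15, 0, 0, 0.03, -0.071, -0.27, 0, 0, 0.03, -0.105, -0.4, 0, 0, 0.03, -0.1395, -0.53, 0, 0, 0.03])

```text
time: 4.27
ee_pos: [0.603, 0.166, 0.2899]
tcp_rot: [-179.9, -0.1, 158.5]
wrist_force: [0.8, -0.3, -3.9]
opening: 0.0344
grasp_force: 60.7
```

Call:
drive_effector(deltas=[-0.034, -0.13, 0, 0, 0.03, -0.0685, -0.26, 0, 0, 0.03, -0.1025, -0.39, 0, 0, 0.03, -0.137, -0.52, 0, 0, 0.03, -0.171, -0.65, 0, 0, 0.03])

```text
time: 4.68
ee_pos: [0.587, 0.0322, 0.2902]
tcp_rot: [-179.9, -0.1, 158.5]
wrist_force: [0.3, 0.3, -3.9]
opening: 0.0347
grasp_force: 60.7
```

Call:
drive_effector(deltas=[-0.034, -0.13, 0, 0, 0.03, -0.0685, -0.26, 0, 0, 0.03, -0.1025, -0.39, 0, 0, 0.03, -0.137, -0.52, 0, 0, 0.03, -0.171, -0.65, 0, 0, 0.03])

```text
time: 5.1
ee_pos: [0.5711, -0.1011, 0.2902]
tcp_rot: [-180.0, -0.1, 158.5]
wrist_force: [-0.4, -0.6, -4.1]
opening: 0.0345
grasp_force: 60.7
```

Call:
drive_effector(deltas=[-0.033, -0.125, 0, 0, 0.03, -0.066, -0.25, 0, 0, 0.03, -0.092, -0.35, 0, 0, 0.03, -0.1115, -0.425, 0, 0, 0.03, -0.127, -0.4845, 0, 0, 0.03])

```text
time: 5.52
ee_pos: [0.5593, -0.2006, 0.2901]
tcp_rot: [-180.0, -0.1, 158.4]
wrist_force: [-0.2, 0.5, -3.7]
opening: 0.0347
grasp_force: 60.7
```

Call:
drive_effector(deltas=[0, 0, 0, 0, 0.03, 0, 0, 0, 0, 0.03, 0, 0, 0, 0, 0.03])

```text
time: 5.77
ee_pos: [0.5603, -0.1984, 0.2909]
tcp_rot: [180.0, -0.0, 158.5]
wrist_force: [0.4, -0.2, -4.4]
opening: 0.0346
grasp_force: 60.8
```

Run:
```python
from h import *
cv2.imwrite("pics/s4.png",np.hstack([cv2.resize(cams.camera("side")[60:300,200:440],(400,400)),cv2.resize(cams.camera("top")[100:340,330:570],(400,400))]))
o=bot.get_obs();print(o["time"],o["q"],o["ee_pos"],o["tcp_rot"],o["opening"])
```

```text
5.8667 [-19.4613  12.3456  22.2844  99.9514   0.0088   1.9578] [ 0.5606 -0.198   0.2912] [179.9917  -0.0128 158.5809] 0.034604123837150016
```

View pics/s4.png

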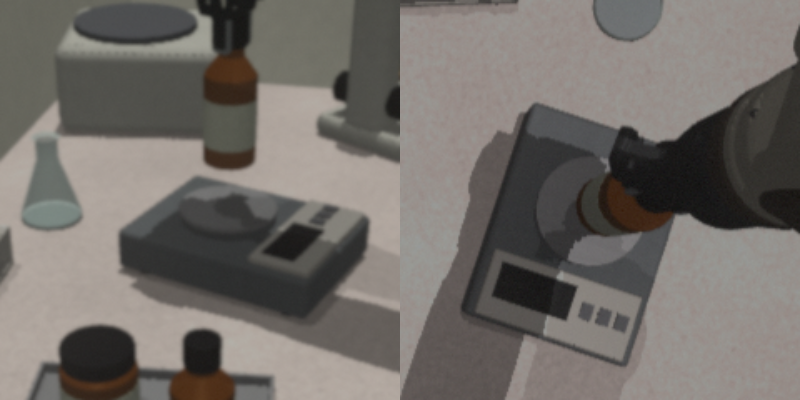

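The bottle hangs upright at (230,110) in the left crop, above the pan at (228,210). I lower it by 52 mm, then in millimetre steps while watching the force.

To row units: 0.052 m is 0.26, 0.047 m is 0.235.

Call:
drive_effector(deltas=[0, 0, 0.06, 0, 0.03, 0, 0, 0.13, 0, 0.03, 0, 0, 0.19, 0, 0.03, 0, 0, 0.235, 0, 0.03, 0, 0, 0.26, 0, 0.03])

```text
time: 6.28
ee_pos: [0.5604, -0.1981, 0.238]
tcp_rot: [-180.0, -0.1, 158.6]
wrist_force: [-0.4, -0.2, -5.0]
opening: 0.0347
grasp_force: 60.8
```

Call:
drive_effector(deltas=[0, 0, 0, 0, 0.03, 0, 0, 0.005, 0, 0.03, 0, 0, 0.01, 0, 0.03, 0, 0, 0.015, 0, 0.03, 0, 0, 0.015, 0, 0.03])

```text
time: 6.7
ee_pos: [0.5607, -0.1989, 0.2366]
tcp_rot: [180.0, 0.0, 158.5]
wrist_force: [0.7, -0.1, -3.5]
opening: 0.0348
grasp_force: 60.7
```

Call:
drive_effector(deltas=[0, 0, 0.005, 0, 0.03, 0, 0, 0.005, 0, 0.03, 0, 0, 0.005, 0, 0.03], only="pos|wrist")

```text
ee_pos: [0.5605, -0.1989, 0.2353]
wrist_force: [0.5, 0.2, -3.7]
```

To row units: 0.002 m is 0.01, 0.001 m is 0.005.

Call:
drive_effector(deltas=[0, 0, 0.005, 0, 0.03, 0, 0, 0.01, 0, 0.03, 0, 0, 0.01, 0, 0.03, 0, 0, 0.01, 0, 0.03], only="pos|wrist")

```text
ee_pos: [0.5605, -0.1988, 0.2332]
wrist_force: [-0.6, 0.3, -3.6]
```

Call:
drive_effector(deltas=[0, 0, 0.005, 0, 0.03, 0, 0, 0.005, 0, 0.03, 0, 0, 0.005, 0, 0.03], only="pos|wrist")

```text
ee_pos: [0.5605, -0.1988, 0.2322]
wrist_force: [0.3, -0.3, -3.7]
```

To row units: 0.001 m is 0.005, 0.0005 m is 0.0025.

Call:
drive_effector(deltas=[0, 0, 0.0025, 0, 0.03, 0, 0, 0.005, 0, 0.03, 0, 0, 0.005, 0, 0.03, 0, 0, 0.005, 0, 0.03], only="pos|wrist")

```text
ee_pos: [0.5605, -0.1988, 0.2312]
wrist_force: [0.3, 0.1, -2.9]
```

Call:
drive_effector(deltas=[0, 0, 0.0025, 0, 0.03, 0, 0, 0.005, 0, 0.03, 0, 0, 0.005, 0, 0.03, 0, 0, 0.005, 0, 0.03], only="pos|wrist")

```text
ee_pos: [0.5606, -0.1988, 0.2305]
wrist_force: [0.9, 0.1, -1.7]
```

To row units: 0.001 m is 0.005, 0.0005 m is 0.0025.

Call:
drive_effector(deltas=[0, 0, 0.0025, 0, 0.03, 0, 0, 0.005, 0, 0.03, 0, 0, 0.005, 0, 0.03, 0, 0, 0.005, 0, 0.03], only="pos|wrist")

```text
ee_pos: [0.5607, -0.1988, 0.2304]
wrist_force: [-1.5, 1.5, 6.4]
```

Call:
drive_effector(deltas=[0, 0, 0.0025, 0, 0.03, 0, 0, 0.0025, 0, 0.03, 0, 0, 0.0025, 0, 0.03], only="pos|wrist")

```text
ee_pos: [0.5608, -0.1988, 0.2304]
wrist_force: [-0.7, 0.9, 7.6]
```

The wrist force has turned upward and the height has stopped at 0.2304, so the bottle is seated on the pan. Release and retreat.

Call:
drive_effector(deltas=[0, 0, 0, 0, 0.04, 0, 0, 0, 0, 0.05, 0, 0, 0, 0, 0.06, 0, 0, 0, 0, 0.075, 0, 0, 0, 0, 0.085], grip_n=20)

```text
time: 9.2
ee_pos: [0.5605, -0.1988, 0.2286]
tcp_rot: [-180.0, -0.0, 158.5]
wrist_force: [-0.2, -0.3, -0.2]
opening: 0.0817
grasp_force: 0.0
```

Call:
drive_effector(deltas=[0, 0, 0, 0, 0.085, 0, 0, 0, 0, 0.085, 0, 0, 0, 0, 0.085, 0, 0, 0, 0, 0.085])

```text
time: 9.53
ee_pos: [0.5605, -0.1988, 0.2288]
tcp_rot: [-180.0, -0.0, 158.5]
wrist_force: [0.2, 0.2, -0.1]
opening: 0.0851
grasp_force: 0.0
```

Call:
drive_effector(deltas=[0, 0, -0.05, 0, 0.085, 0, 0, -0.125, 0, 0.085, 0, 0, -0.225, 0, 0.085, 0, 0, -0.325, 0, 0.085, 0, 0, -0.425, 0, 0.085])

```text
time: 9.95
ee_pos: [0.5603, -0.1987, 0.3155]
tcp_rot: [180.0, 0.0, 158.5]
wrist_force: [0.1, -0.7, 0.9]
opening: 0.0848
grasp_force: 0.0
```

Call:
drive_effector(deltas=[0.175, 0, 0, 0, 0.085, 0.35, 0, 0, 0, 0.085, 0.525, 0, 0, 0, 0.085, 0.7, 0, 0, 0, 0.085, 0.85, 0, 0, 0, 0.085])

```text
time: 10.37
ee_pos: [0.4004, -0.1359, 0.3147]
tcp_rot: [180.0, 0.0, 158.5]
wrist_force: [-0.2, -0.6, 1.1]
opening: 0.085
grasp_force: 0.0
```

Call:
drive_effector(deltas=[0, 0, 0, 0, 0.085, 0, 0, 0, 0, 0.085], only="time|pos|wrist")

```text
time: 10.53
ee_pos: [0.4015, -0.1362, 0.3156]
wrist_force: [0.4, 0.5, 1.1]
```

Run:
```python
from h import *
t,s=cams.camera("top"),cams.camera("side")
cv2.imwrite("pics/s5.png",np.hstack([cv2.resize(s,(400,300)),cv2.resize(t,(400,300))]))
cv2.imwrite("pics/t5.png",t);cv2.imwrite("pics/sd5.png",s)
```

```text
(no output)
```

View pics/s5.png

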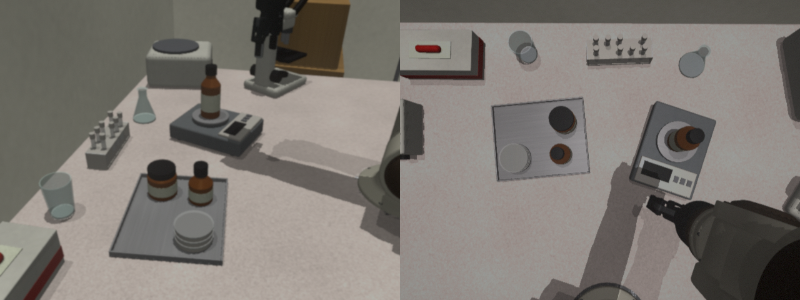

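The bottle stands upright in the middle of the pan at (210,95) on the left, and the other tray items are still in place. The arm is clear, so I hand in.

```bash
python3 -c "
from workcell import bot, cams
print(bot.job_done())"
```

```text
the job is handed in; nothing more can be done
None
```

The tall amber bottle was lowered onto the middle of the balance pan and stands upright there, the short bottle and squat jar still look in place on the tray in the last pictures, and I handed the job in at about 10.6 s (limit 37 s).

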